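Check the washed glue syringes

ROBOT

A 6-joint arm with a two-finger parallel gripper is mounted at the origin on the work surface. World frame = base frame: x ahead of the robot, y to its left, z up, the work surface at z = 0. Lengths are in mm, angles in rad, forces in N, time in s.
With the tool pointing down it reaches from about 300 to 825 mm from the base axis. Payload 5.4 kg.
Tool frame: the origin (TCP) lies at the very end of the fingers, on their centre line; the grasp point (between the pads) lies 19 mm behind it; z points along the fingers, y is the line along which they close (so a half turn about z gives the same grasp; the last joint's range is limited). The gripper opens to 92 mm and grips with 3 to 60 N. Pads are 20 mm wide; open, the fingers measure 128 mm over their backs; the gripper's body (75 mm by 189 mm) begins 69 mm behind the grasp point.
Start: joints at [-1.486, 0.158, 1.597, -0, 1.386, -0.21], TCP at [167.042, -550.185, 214.601] pointing down, gripper open.
Joint ranges: [-2.91, 2.91], [-0.94, 2.29], [0.18, 2.7], [-1.29, 4.43], [0.17, 2.64], [-3, 3]. Speed limits (rad/s): [2.57, 2.57, 3.14, 3.14, 3.14, 3.14].

INTERFACE

Orientations are given as a unit quaternion [x, y, z, w].
In Python, from cell import observe, camera, sign_off gives the robot as it stands. The module is installed in compiled form; this text tells all that it offers.
- The arm moves only by the shell command python3 -m pendant 'ROWS' [FORCE]. ROWS is JSON, a list of rows, each a list of 7 numbers: the finger opening in m, from 0 to 0.0919, then the shift along the tool's x, y, z in m, then the turn, a rotation vector about the tool's x, y, z in degrees. In form: [[claw, x, y, z, ax, ay, az], ...]. A call has 1 to 5 rows; each row shifts and turns the commanded pose from where the row before left it, along the tool's axes as they then stand; what a row does not reach is not made up. A row lasts 1/8 s, in which the tool goes at most 62.5 mm and 10.7 degrees, less where a joint would pass 70% of its speed; a pose out of reach is approached as far as the arm can. A call with a gripper value outside its range is refused whole. The fingers move at their own pace and stop on an object; FORCE is the grip in N (left out, the last holds). Time passes only in rows, so rows that do not move let the fingers close. It gives the time, the measured TCP pose, the force, the opening and the grip force at its end, in the units of the state.
- observe(): the state, without advancing time (a new reading comes with each control period).
- camera(name): name is "scene" or "top" or "wrist"; returns a dict with "pixels" (400x640x3 uint8, red, green, blue), "intrinsics" (3x3 intrinsics, pixels), "D" ([k1, k2, p1, p2, k3] as OpenCV has them; the pictures are not rectified), "xyz" and "rotation" of the camera in the world. Camera axes: x right, y up, looking along -z (the intrinsics and any distortion apply to the point x, -y, -z); pixel columns grow to the right and rows downward; lengths in mm; the calibration is good to about 2 mm. A picture is of the moment at which its call begins. There is no depth.
- sign_off(): hands the job in; it is judged then, once.
The state is a dict: "t": time; "joint_pos": joint angles; "qvel": joint speeds; "joint_torque": joint torques, N m; "ee_pos": TCP position; "tcp_rot": TCP orientation; "ft_force": force on the tool from outside, world axes, zero at the start; "moment": the same for the moment, N m; "grip_width": finger opening in mm; "finger_force": force on a finger pad.
Only numpy, scipy, OpenCV 4.12 (cv2) and the standard library are available. Lean on these libraries where they do the work, as an engineer would, in place of code of your own. Each camera call takes 0.05 s, during which the arm holds its last target. There are 200 camera calls.

TASK

Try the plunger of each of the three empty glue syringes in the wooden rack, pushing gently straight down: a clear one goes fully home and stays in its hole with the plunger left down. One of the three is blocked: as soon as it resists early stop pushing, never force it, lift that syringe out by its barrel and stand it in the clay reject pot with its plunger left where it stopped. Leave the jar, the shell and the cork alone.

Things in the scene. Friction and masses are not known exactly. Their poses are not given: they have to be found in the camera images.
- rack_top (a point): Centre of the top face of the fixed wooden rack, a block 70 x 230 x 60 mm (its x, y, z) that stands on the table, top 60 mm above the table. Three round holes, 35 mm wide and 48 mm deep (hole floor 12 mm above the table), lie along its y axis at y = -75 (syringe a), 0 (b) and +75 mm (c); a syringe stands in each.
- pot_floor (a point): Centre of the inner floor of the small clay reject pot, fixed to the table: round, open on top, 52 mm high, outside diameter 54 mm, inside diameter 46 mm, inner floor 6 mm above the table. It stands alone on the left or the right of the rack.
- syringe_a_mid (a point): Half-way up, on the axis, of the barrel of the syringe at the rack's -y end: a loose, upright, opaque white plastic cylinder 32 mm in diameter and 105 mm tall, without flange, ridged near the top; z points up its axis. Foot 52.5 mm below this point, rim 52.5 mm above; 57 mm of it stand out of the rack. About 145 g in all (0.8 to 1.2 times).
- plate_a (a point): Centre of the top of the round grey thumb plate, 28 mm in diameter and 5 mm thick, at the upper end of the plunger of syringe a (rod 11 mm in diameter). Its height above the barrel's rim is 49 mm less the travel. The plunger stays where it is left. Pushing or squeezing it with more than 20 N spoils the syringe.
- plunger_a (a joint): Travel (m) of plunger a down into its barrel: 0 fully drawn out, starts at 0 to 0.008. If clear it slides with 3 to 5 N to about 0.040, there it lands on a rubber seat yielding 1.5 N per mm: fully home (end of travel 0.044). In the blocked syringe, something unseen stops it at about 0.018, yielding 1.5 N per mm for some 9 mm, then hard.
- syringe_b_mid (a point): Half-way up, on the axis, of the barrel of the syringe in the middle of the rack: a loose, upright, opaque white plastic cylinder 32 mm in diameter and 105 mm tall, without flange, ridged near the top; z points up its axis. Foot 52.5 mm below this point, rim 52.5 mm above; 57 mm of it stand out of the rack. About 145 g in all (0.8 to 1.2 times).
- plate_b (a point): Centre of the top of the round grey thumb plate, 28 mm in diameter and 5 mm thick, at the upper end of the plunger of syringe b (rod 11 mm in diameter). Its height above the barrel's rim is 49 mm less the travel. The plunger stays where it is left. Pushing or squeezing it with more than 20 N spoils the syringe.
- plunger_b (a joint): Travel (m) of plunger b down into its barrel: 0 fully drawn out, starts at 0 to 0.008. If clear it slides with 3 to 5 N to about 0.040, there it lands on a rubber seat yielding 1.5 N per mm: fully home (end of travel 0.044). In the blocked syringe, something unseen stops it at about 0.018, yielding 1.5 N per mm for some 9 mm, then hard.
- syringe_c_mid (a point): Half-way up, on the axis, of the barrel of the syringe at the rack's +y end: a loose, upright, opaque white plastic cylinder 32 mm in diameter and 105 mm tall, without flange, ridged near the top; z points up its axis. Foot 52.5 mm below this point, rim 52.5 mm above; 57 mm of it stand out of the rack. About 145 g in all (0.8 to 1.2 times).
- plate_c (a point): Centre of the top of the round grey thumb plate, 28 mm in diameter and 5 mm thick, at the upper end of the plunger of syringe c (rod 11 mm in diameter). Its height above the barrel's rim is 49 mm less the travel. The plunger stays where it is left. Pushing or squeezing it with more than 20 N spoils the syringe.
- plunger_c (a joint): Travel (m) of plunger c down into its barrel: 0 fully drawn out, starts at 0 to 0.008. If clear it slides with 3 to 5 N to about 0.040, there it lands on a rubber seat yielding 1.5 N per mm: fully home (end of travel 0.044). In the blocked syringe, something unseen stops it at about 0.018, yielding 1.5 N per mm for some 9 mm, then hard.
- jar_center (a point): Bystander: centre of a closed glass jar with a red lid, 60 mm in diameter, 85 mm tall, on the other side of the rack from the pot.
- shell: Bystander: a pale conical sea shell, 48 mm wide and 40 mm high, standing on the table beyond the rack; the point is the centre of its underside.
- cork_center (a point): Bystander: centre of an upright cork, 22 mm in diameter and 35 mm tall, beyond the rack.
Things that resemble listed ones, but are neither listed nor needed, are in the scene too. What is shaped like the part that bears syringe_c_mid but purple is not meant.

How it is judged:
By the outcome, as a careful person would: the job done as asked, in the order asked, and still so for the second after the job is handed in, with the robot touching nothing.
It also fails if it takes over 72 s, if anything falls off the work surface, if the arm or the gripper's body presses on something with over 40 N, if the wrist force passes 120 N, or if a joint passes its speed limit or range.

## Working session

There is one attempt and no reset: what is moved stays moved. The work goes in short steps, Python scripts to look and compute and a shell command to move; the robot and the scene stay as the last step left them, time stands still between calls to the robot, and variables do not carry over. Pictures are saved under pics/ and viewed, at most 10 in all, crops included, and the job is handed in when it is done.

```bash
mkdir -p pics; cat > h.py <<'E'
import numpy as np, cv2
from cell import observe, camera
def ray(c,u,v):
    p=cv2.undistortPoints(np.array([[[u,v]]],float),np.array(c["intrinsics"],float),np.array(c["D"],float))[0,0]
    d=np.array(c["rotation"]).reshape(3,3)@np.array([p[0],-p[1],-1.0]); return np.array(c["xyz"],float),d/np.linalg.norm(d)
def onz(c,u,v,z):
    o,d=ray(c,u,v); return o+d*(z-o[2])/d[2]
def proj(c,P):
    q=np.array(c["rotation"]).reshape(3,3).T@(np.array(P,float)-np.array(c["xyz"])); q=q*[1,-1,-1]
    return cv2.projectPoints(q.reshape(1,1,3),np.zeros(3),np.zeros(3),np.array(c["intrinsics"],float),np.array(c["D"],float))[0].ravel()
def save(c,n): cv2.imwrite("pics/"+n,np.array(c["pixels"])[:,:,::-1])
E
python3 - <<'E'
from h import *
import pickle
d={}
for n in("top","scene"):
    c=camera(n);save(c,n+".png");d[n]=c;print(n,c["xyz"],np.round(c["rotation"],2).tolist(),c["intrinsics"])
pickle.dump(d,open("c.pkl","wb"));s=observe();print(s)
E
```

```text
top [ 452.62097767    8.80347394 1411.35079059] [-0.05, 0.04, 0.71, -0.7] [[516.69163526   0.         325.30771583]
 [  0.         516.69163526 198.50556259]
 [  0.           0.           1.        ]]
scene [1254.41067172 -229.50316897  869.93044893] [0.29, 0.21, 0.54, 0.76] [[492.40964533   0.         318.70671641]
 [  0.         492.40964533 192.50980387]
 [  0.           0.           1.        ]]
{'t': 0.1, 'joint_pos': array([-1.48606493e+00,  1.58992912e-01,  1.59808073e+00, -8.74840258e-06,
        1.38617447e+00, -2.10127840e-01]), 'qvel': array([ 0.00028054, -0.00117735, -0.00158558, -0.00024084, -0.00042299,
        0.00011247]), 'joint_torque': array([ 9.95378396e-04, -3.86501241e+01, -3.22960997e+01,  7.02520483e-02,
        3.38870671e-02, -5.36564141e-05]), 'ee_pos': array([ 167.01220735, -549.63708888,  213.72630542]), 'tcp_rot': array([ 9.89151467e-01,  1.46896869e-01,  4.75722385e-05, -8.26369560e-04]), 'ft_force': array([-0.26566758,  0.32543696,  0.34482116]), 'moment': array([ 0.01722451, -0.00446136,  0.03428207]), 'finger_force': 0.0, 'grip_width': 91.73891692796735}
```

View pics/top.png

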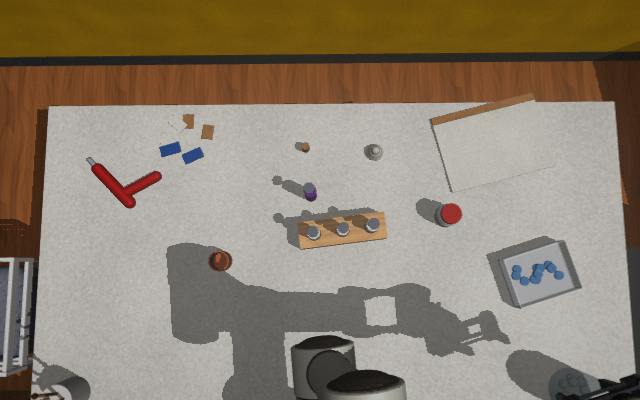

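View pics/scene.png

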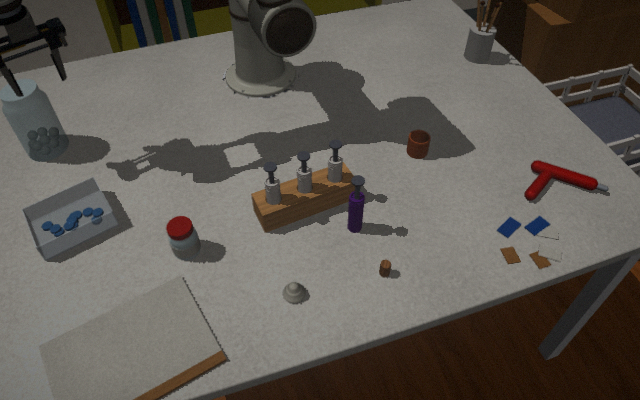

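The top view shows the rack at (342,230) with its three white syringes at pixels (313,233), (343,229) and (373,226). The pot is at (221,261), the jar at (450,213), the shell at (373,152) and the cork at (303,147). Possible mix-ups are the purple syringe at top (310,191) / scene (356,210), which is excluded by colour, and the pen cup at scene (480,42), which isn't the clay pot. The three white-barrelled syringes standing in the rack are the ones I want.

```bash
cat > fix.py <<'E'
s=open('h.py').read().replace('np.array(c["rotation"]).reshape(3,3)','R.from_quat(c["rotation"]).as_matrix()' )
open('h.py','w').write("from scipy.spatial.transform import Rotation as R\n"+s)
E
python3 - <<'E'
import pickle,numpy as np
d=pickle.load(open('c.pkl','rb'));print(np.shape(d['top']['rotation']))
E
python3 -c "
import pickle,numpy as np
if np.shape(pickle.load(open('c.pkl','rb'))['top']['rotation'])==(4,): exec(open('fix.py').read())"
python3 - <<'E'
from h import *
import pickle
d=pickle.load(open('c.pkl','rb'));t,s=d['top'],d['scene']
print(onz(t,342,230,60),onz(t,221,261,52))
im=np.array(t["pixels"])[195:285,195:395,::-1]; a=cv2.resize(im,None,fx=4,fy=4,interpolation=cv2.INTER_CUBIC)
im2=np.array(s["pixels"])[125:240,240:440,::-1]
b=cv2.resize(im2,None,fx=4,fy=4,interpolation=cv2.INTER_CUBIC)[:240]
b=cv2.resize(im2[:60],None,fx=4,fy=4,interpolation=cv2.INTER_CUBIC)
cv2.imwrite('pics/crop.png',np.vstack([a,b[:235]]))
# pot, rack masks
for n,c in d.items():
    h=cv2.cvtColor(np.array(c["pixels"]),cv2.COLOR_RGB2HSV)
    m=((h[...,0]>10)&(h[...,0]<20)&(h[...,1]>85)&(h[...,2]>90)).astype(np.uint8)
    p=((h[...,0]<10)&(h[...,1]>120)&(h[...,2]>40)).astype(np.uint8)
    for nm,mm in(('wood',m),('clay',p)):
        k,l,st,ce=cv2.connectedComponentsWithStats(mm)
        for i in range(1,k):
            if st[i,4]>150 and 120<ce[i,1]<290:print(n,nm,st[i],ce[i].round(1), cv2.minAreaRect(np.argwhere(l==i)[:,::-1].astype(np.float32)))
E
```

```text
(4,)
[537.66599537 -27.23449536  60.        ] [459.49788112 289.88129171  52.        ]
top wood [ 298  212   90   37 1857] [341.4 230.4] ((341.9149169921875, 230.000244140625), (26.95148468017578, 87.92473602294922), 82.7249984741211)
top clay [ 92 164  69  44 988] [124.1 184.5] ((124.14616394042969, 186.83078002929688), (68.96332550048828, 39.31901550292969), 7.125016689300537)
top clay [441 203  21  21 323] [450.9 213.3] ((450.7500305175781, 213.25), (19.798988342285156, 19.091880798339844), 45.0)
top clay [210 251  21  20 258] [221.  260.6] ((220.0, 260.5), (19.0, 20.0), 90.0)
scene wood [311 168  39  20 295] [324.9 178.4] ((330.558837890625, 177.76470947265625), (38.32062911987305, 17.220029830932617), 14.03624439239502)
scene wood [280 178  42  21 323] [294.1 189. ] ((300.677001953125, 188.2475128173828), (42.200496673583984, 18.265886306762695), 13.240518569946289)
scene wood [252 189  38  27 384] [265.2 203.1] ((270.135009765625, 199.49636840820312), (24.605499267578125, 31.696670532226562), 70.01689910888672)
scene wood [501 247  19  16 162] [509.9 254.2] ((510.1551818847656, 254.86207580566406), (18.251598358154297, 12.21150016784668), 66.80140686035156)
scene clay [407 130  23  28 345] [416.8 144.1] ((417.5780334472656, 143.80242919921875), (20.324323654174805, 27.308626174926758), 12.094758033752441)
scene clay [525 161  73  39 996] [555.4 177.8] ((561.3411254882812, 185.96469116210938), (68.33308410644531, 39.4813346862793), 12.52880859375)
scene clay [167 216  26  24 463] [179.2 227.2] ((179.5, 227.5), (23.0, 25.0), 90.0)
```

View pics/crop.png

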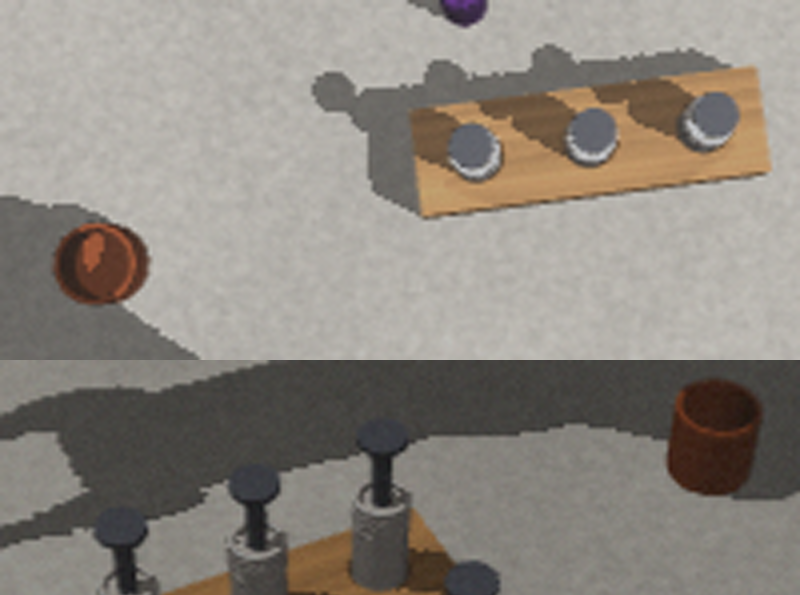

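The crop shows three grey plates on white barrels in the rack. In the top view they are at c (313,231.8), b (343,228) and a (373.3,224.3). In the scene view they are at c (335.5,144), b (303.5,156) and a (270,166). The pot rim is at top (219.3,261) and scene (419,138). The purple one stands outside the rack.

```bash
python3 - <<'E'
from h import *
import pickle
d=pickle.load(open('c.pkl','rb'));t,s=d['top'],d['scene']
def tri(p,q):
    (o1,d1),(o2,d2)=ray(t,*p),ray(s,*q)
    k=np.linalg.lstsq(np.c_[d1,-d2],o2-o1,rcond=None)[0]; A,B=o1+k[0]*d1,o2+k[1]*d2
    return ((A+B)/2).round(1),np.linalg.norm(A-B).round(1)
print('plates z<=166')
for n,p,q in(('c',(313,231.75),(335.5,144.25)),('b',(343,228),(303.5,155.75)),('a',(373.25,224.25),(270.25,166.25)),('pot',(219.25,261),(419,138))):print(n,tri(p,q),onz(t,*p,163 if n!='pot' else 52).round(1))
C=np.array([onz(t,u,v,60)[:2] for u,v in((297.75,222),(383.75,211.75),(387.75,238),(301,249.25))])
c=C.mean(0);y=(C[0]+C[3]-C[1]-C[2])/2;L=np.linalg.norm(y);u=y/L
print('rack',c,L,np.linalg.norm(C[0]-C[3]),'yaw',np.degrees(np.arctan2(-u[0],u[1])))
for k in(-75,0,75):print(c+k*u)
E0=None
o=observe();print(R.from_quat(o['tcp_rot']).as_matrix().round(3))
print('yaw of tool x',np.degrees(np.arctan2(*R.from_quat(o['tcp_rot']).as_matrix()[[1,0],0])))
E
```

```text
plates z<=166
c (array([528.2,  47. , 159.1]), np.float64(2.8)) [527.5  45.6 163. ]
b (array([536.7, -26.5, 156.1]), np.float64(1.5)) [536. -27. 163.]
a (array([ 545. , -100.2,  157.2]), np.float64(1.0)) [ 544.5 -100.2  163. ]
pot (array([460. , 296.6,  47. ]), np.float64(2.3)) [459.5 294.5  52. ]
rack [537.12142443 -28.77450005] 227.69524823745365 71.68718263850522 yaw 6.650158293586793
[ 545.80692933 -103.26988248]
[537.12142443 -28.77450005]
[528.43591953  45.72088239]
[[ 0.957  0.291 -0.   ]
 [ 0.291 -0.957  0.002]
 [ 0.    -0.002 -1.   ]]
yaw of tool x 16.894266510778586
```

```bash
python3 -m pendant '[[0,0,0,0,0,0,-8],[0,0,0,0,0,0,-8],[0,0,0,0,0,0,-8],[0,0,0,0,0,0,-8],[0,0,0,0,0,0,-8]]' 20 >/dev/null
python3 -m pendant '[[0,0,0,0,0,0,-8],[0,0,0,0,0,0,-8],[0,0,0,0,0,0,-8],[0,0,0,0,0,0,-8],[0,0,0,0,0,0,-8]]' >/dev/null
python3 -m pendant '[[0,0.03,0.032,0,0,0,0],[0,0.03,0.032,0,0,0,0],[0,0.03,0.032,0,0,0,0],[0,0.03,0.032,0,0,0,0],[0,0.03,0.032,0,0,0,0]]' >/dev/null
python3 -m pendant '[[0,0.03,0.032,0,0,0,0],[0,0.03,0.032,0,0,0,0],[0,0.03,0.032,0,0,0,0],[0,0.03,0.032,0,0,0,0],[0,0,0,0,0,0,0]]'
cat >> h.py <<'E'
def to(x,y,z=None):
    o=observe(); M=R.from_quat(o['tcp_rot']).as_matrix(); p=np.array(o['ee_pos'])
    print('t',round(o['t'],2),'tcp',p.round(1),'yawx',np.degrees(np.arctan2(M[1,0],M[0,0])).round(2),'zaxis',M[:,2].round(3),'F',np.round(o['ft_force'],1),'w',round(o['grip_width'],1),round(o['finger_force'],1))
    g=np.array([x,y,p[2] if z is None else z]); print('tool shift mm',(M.T@(g-p)).round(1))
E
python3 -c "
from h import *
to(545,-101)"
```

```text
t: 2.6
ee_pos: [421.5, -245.5, 214.2]
tcp_rot: [0.662, 0.75, 0.0, -0.0]
ft_force: [0.2, -0.3, -0.3]
grip_width: 0.3
finger_force: 0.0
t 2.6 tcp [ 421.5 -245.5  214.2] yawx 97.13 zaxis [-0.     0.001 -1.   ] F [ 0.2 -0.3 -0.3] w 0.3 0.0
tool shift mm [1.280e+02 1.405e+02 1.000e-01]
```

```bash
python3 -m pendant '[[0,0.032,0.035,0,0,0,0],[0,0.032,0.035,0,0,0,0],[0,0.032,0.035,0,0,0,0],[0,0.032,0.035,0,0,0,0],[0,0,0,0,0,0,0]]'
python3 - <<'E'
from h import *
to(545,-101)
c=camera("wrist");save(c,"w1.png");print(c["xyz"],R.from_quat(c["rotation"]).as_matrix().round(2).tolist())
import pickle;pickle.dump(c,open('w1.pkl','wb'))
for P in((545,-101,164),(537,-27,164),(528,47,164),(545,-101,117)):print(proj(c,P).round(0))
E
```

```text
t: 3.22
ee_pos: [544.9, -102.6, 214.1]
tcp_rot: [0.662, 0.749, -0.0, -0.0]
ft_force: [-0.7, -0.6, -0.2]
grip_width: 0.5
finger_force: 0.0
t 3.23 tcp [ 544.9 -102.6  214.1] yawx 97.06 zaxis [-0.001  0.    -1.   ] F [-0.7 -0.6 -0.2] w 0.5 0.0
tool shift mm [1.6 0.3 0. ]
[536.49501173 -28.78805658 384.59203591] [[0.99, -0.12, -0.03], [0.12, 0.96, 0.26], [-0.0, -0.27, 0.96]]
[316. 217.]
[318. 119.]
[318.   4.]
[316. 201.]
```

View pics/w1.png

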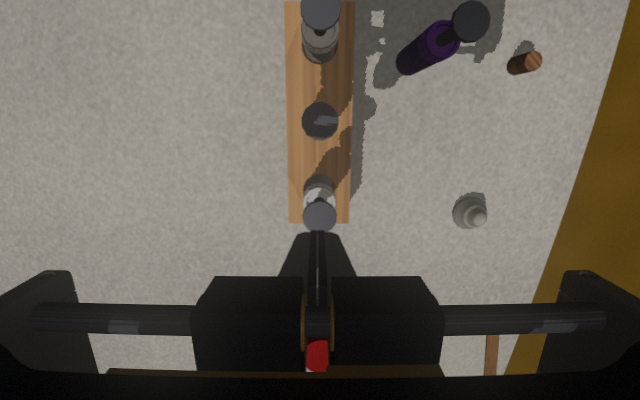

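The wrist view shows plate a at (320,216), b at (320,120) and c at (320,8), each within 4 px of the prediction. The gripper is above a, so I'll descend gently.

```bash
python3 -m pendant '[[0,0.0015,0.002,0.015,0,0,0],[0,0,0,0.015,0,0,0],[0,0,0,0.012,0,0,0],[0,0,0,0.002,0,0,0],[0,0,0,0,0,0,0]]'
python3 -m pendant '[[0,0,0,0.003,0,0,0],[0,0,0,0.003,0,0,0],[0,0,0,0.003,0,0,0],[0,0,0,0.003,0,0,0]]'
python3 -m pendant '[[0,0,0,0.003,0,0,0],[0,0,0,0.003,0,0,0],[0,0,0,0.002,0,0,0]]'
```

```text
t: 3.9
ee_pos: [546.0, -102.1, 170.6]
tcp_rot: [0.663, 0.748, -0.0, -0.0]
ft_force: [0.4, 0.1, 0.5]
grip_width: 0.4
finger_force: 0.0
t: 4.4
ee_pos: [546.2, -102.0, 158.7]
tcp_rot: [0.663, 0.748, 0.0, 0.0]
ft_force: [0.6, -0.2, 3.4]
grip_width: 0.2
finger_force: 1.6
t: 4.78
ee_pos: [546.1, -102.0, 150.6]
tcp_rot: [0.663, 0.748, 0.0, 0.0]
ft_force: [-0.6, 0.9, 3.1]
grip_width: 0.3
finger_force: 1.6
```

```bash
python3 -m pendant '[[0,0,0,0.002,0,0,0],[0,0,0,0.001,0,0,0]]'|grep -E "ee_|ft"
python3 -m pendant '[[0,0,0,0.001,0,0,0],[0,0,0,0.001,0,0,0]]'|grep -E "ee_|ft"
```

```text
ee_pos: [546.1, -102.0, 147.5]
ft_force: [0.7, 0.1, 2.5]
ee_pos: [546.0, -102.0, 145.6]
ft_force: [0.8, 0.1, 2.9]
```

```bash
python3 -m pendant '[[0,0,0,0.001,0,0,0],[0,0,0,0.001,0,0,0]]'|grep -E "ee_|ft"
```

```text
ee_pos: [546.0, -102.0, 143.6]
ft_force: [0.1, -0.2, 2.8]
```

```bash
python3 -m pendant '[[0,0,0,0.001,0,0,0],[0,0,0,0.001,0,0,0]]'|grep -E "ee_|ft"
```

```text
ee_pos: [546.0, -102.0, 141.6]
ft_force: [0.1, -0.1, 3.1]
```

A is clear at 24 mm travel. I'll continue to just short of the seat (z≈127).

```bash
python3 -m pendant '[[0,0,0,0.003,0,0,0],[0,0,0,0.003,0,0,0],[0,0,0,0.003,0,0,0],[0,0,0,0.003,0,0,0],[0,0,0,0.002,0,0,0]]'|grep -E "ee_|ft"
python3 -m pendant '[[0,0,0,0.001,0,0,0],[0,0,0,0.001,0,0,0]]'|grep -E "ee_|ft"
```

```text
ee_pos: [546.0, -102.0, 127.4]
ft_force: [-0.3, -0.4, 2.9]
ee_pos: [546.0, -102.0, 125.6]
ft_force: [0.2, 0.2, 3.9]
```

```bash
python3 -m pendant '[[0,0,0,0.001,0,0,0],[0,0,0,0.001,0,0,0],[0,0,0,0,0,0,0]]'|grep -E "ee_|ft"
```

```text
ee_pos: [546.1, -102.0, 124.0]
ft_force: [0.0, 0.4, 5.5]
```

A is home (rising to 5.5 N at 42 mm). On to b.

```bash
python3 -m pendant '[[0,0,0,-0.025,0,0,0],[0,0,0,-0.03,0,0,0],[0,0.037,0,0,0,0,0],[0,0.038,0,0,0,0,0],[0,0,0,0.009,0,0,0]]'|grep -E "ee_|ft"
python3 -m pendant '[[0,0,0,0.002,0,0,0],[0,0,0,0.003,0,0,0],[0,0,0,0.003,0,0,0],[0,0,0,0.003,0,0,0],[0,0,0,0.003,0,0,0]]'|grep -E "ee_|ft"
python3 -m pendant '[[0,0,0,0.003,0,0,0],[0,0,0,0.002,0,0,0],[0,0,0,0.001,0,0,0]]'|grep -E "ee_|ft"
```

```text
ee_pos: [536.6, -25.6, 169.2]
ft_force: [0.2, -0.3, 0.2]
ee_pos: [537.5, -27.9, 156.2]
ft_force: [-0.5, -0.6, 3.5]
ee_pos: [537.1, -27.6, 149.6]
ft_force: [0.2, -1.1, 4.8]
```

```bash
python3 -m pendant '[[0,0,0,0.001,0,0,0],[0,0,0,0.001,0,0,0]]'|grep -E "ee_|ft"
```

```text
ee_pos: [537.2, -27.6, 147.7]
ft_force: [-0.5, -0.7, 4.1]
```

```bash
python3 -m pendant '[[0,0,0,0.001,0,0,0],[0,0,0,0.0005,0,0,0]]'|grep -E "ee_|ft"
```

```text
ee_pos: [537.3, -27.7, 146.5]
ft_force: [-0.0, -0.5, 5.1]
```

```bash
python3 -m pendant '[[0,0,0,0.001,0,0,0],[0,0,0,0,0,0,0]]'|grep -E "ee_|ft"
```

```text
ee_pos: [537.4, -27.7, 145.7]
ft_force: [-0.6, -1.0, 6.2]
```

```bash
python3 -m pendant '[[0,0,0,0.0005,0,0,0],[0,0,0,0,0,0,0]]'|grep -E "ee_|ft"; python3 -m pendant '[[0,0,0,0,0,0,0]]'|grep -E "ee_|ft"
```

```text
ee_pos: [537.5, -27.7, 145.4]
ft_force: [-0.7, -0.4, 7.7]
ee_pos: [537.5, -27.7, 145.4]
ft_force: [-0.9, -0.8, 7.1]
```

B resists from about 18 mm, rising 1.5 N/mm to 7 N, so it is the blocked one. I'll stop there, retreat and try c.

```bash
python3 -m pendant '[[0,0,0,-0.012,0,0,0],[0,0,0,-0.023,0,0,0],[0,0.037,0,0,0,0,0],[0,0.038,0.001,0,0,0,0],[0,0,0,0.008,0,0,0]]'|grep -E "ee_|ft"
python3 -m pendant '[[0,0,0,0.003,0,0,0],[0,0,0,0.003,0,0,0],[0,0,0,0.003,0,0,0],[0,0,0,0.003,0,0,0],[0,0,0,0.003,0,0,0]]'|grep -E "ee_|ft"
python3 -m pendant '[[0,0,0,0.003,0,0,0],[0,0,0,0.002,0,0,0],[0,0,0,0.002,0,0,0]]'|grep -E "ee_|ft"
```

```text
ee_pos: [528.7, 49.1, 171.8]
ft_force: [-0.0, -0.3, -0.4]
ee_pos: [529.6, 46.7, 157.3]
ft_force: [-0.7, -0.1, 5.0]
ee_pos: [529.2, 47.0, 149.6]
ft_force: [0.2, -0.7, 4.4]
```

```bash
python3 -m pendant '[[0,0,0,0.002,0,0,0],[0,0,0,0.001,0,0,0]]'|grep -E "ee_|ft"
```

```text
ee_pos: [529.0, 47.0, 146.5]
ft_force: [0.6, -0.7, 4.0]
```

```bash
python3 -m pendant '[[0,0,0,0.001,0,0,0],[0,0,0,0.001,0,0,0]]'|grep -E "ee_|ft"
```

```text
ee_pos: [529.0, 47.1, 144.6]
ft_force: [0.3, 0.0, 4.8]
```

```bash
python3 -m pendant '[[0,0,0,0.001,0,0,0],[0,0,0,0.001,0,0,0]]'|grep -E "ee_|ft"
```

```text
ee_pos: [529.0, 47.1, 142.6]
ft_force: [-0.9, -1.4, 4.2]
```

C is clear. I'll carry on to its seat.

```bash
python3 -m pendant '[[0,0,0,0.003,0,0,0],[0,0,0,0.003,0,0,0],[0,0,0,0.003,0,0,0],[0,0,0,0.003,0,0,0],[0,0,0,0.003,0,0,0]]'|grep -E "ee_|ft"
python3 -m pendant '[[0,0,0,0.001,0,0,0],[0,0,0,0.001,0,0,0],[0,0,0,0,0,0,0]]'|grep -E "ee_|ft"
```

```text
ee_pos: [529.0, 47.1, 127.4]
ft_force: [0.6, -0.5, 5.5]
ee_pos: [529.0, 47.1, 125.6]
ft_force: [-0.5, -0.4, 3.6]
```

```bash
python3 -m pendant '[[0,0,0,0.001,0,0,0],[0,0,0,0.0005,0,0,0],[0,0,0,0,0,0,0]]'|grep -E "ee_|ft"
```

```text
ee_pos: [529.3, 47.0, 124.5]
ft_force: [-0.2, -1.0, 5.9]
```

```bash
python3 -m pendant '[[0,0,0,0.001,0,0,0],[0,0,0,0,0,0,0]]'|grep -E "ee_|ft"
python3 -m pendant '[[0,0,0,-0.02,0,0,0],[0,0,0,-0.04,0,0,0],[0,-0.037,0,-0.02,0,0,0],[0,-0.038,0,0,0,0,0],[0.07,0,0,0,0,0,0]]'|grep -E "ee_|ft"
python3 -m pendant '[[0.07,0,0,0,0,0,0],[0.07,0,0,0,0,0,0],[0.07,0,0,0,0,0,0]]'|grep -E "ee_|ft|wid"
python3 - <<'E'
from h import *
to(538,-28,80)
c=camera("wrist");save(c,"w2.png")
for P in((546,-102,124),(538,-28,145.5),(529,47,124),(538,-28,117)):print(proj(c,P).round(0))
E
```

```text
ee_pos: [529.4, 46.9, 123.7]
ft_force: [-1.0, -0.6, 7.5]
ee_pos: [537.5, -28.9, 202.2]
ft_force: [0.8, 0.7, -0.3]
ee_pos: [537.8, -26.6, 202.8]
ft_force: [-0.9, -0.6, 0.6]
grip_width: 38.4
t 14.78 tcp [537.8 -26.6 202.8] yawx 96.96 zaxis [-0.001  0.    -1.   ] F [-0.9 -0.6  0.6] w 38.4 0.0
tool shift mm [-1.500e+00  1.000e-01  1.228e+02]
[315. 284.]
[316. 217.]
[316. 122.]
[316. 207.]
```

View pics/w2.png

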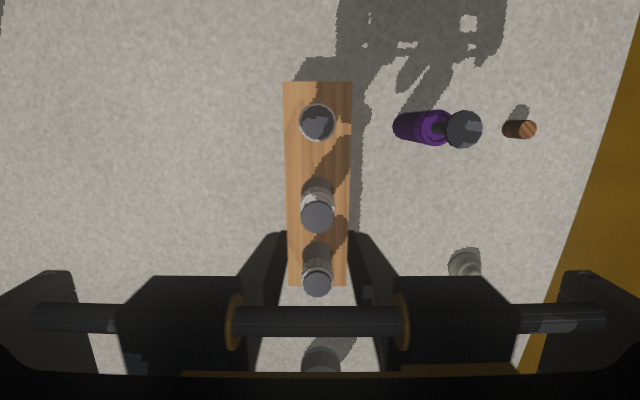

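View: b's plate is at (317,216), centred between the opening fingers. A (317,283) and c (317,122) are down.

```bash
python3 -m pendant '[[0.07,-0.0015,0,0,0,0,0],[0.07,0,0,0,0,0,0],[0.07,0,0,0,0,0,0]]' 15|grep -E "ee_|ft|wid"
python3 -m pendant '[[0.07,0,0,0.035,0,0,0],[0.07,0,0,0.035,0,0,0],[0.07,0,0,0.035,0,0,0],[0.07,0,0,0.021,0,0,0],[0.07,0,0,0,0,0,0]]'|grep -E "ee_|ft|wid"
python3 -m pendant '[[0.02,0,0,0,0,0,0],[0.02,0,0,0,0,0,0],[0.02,0,0,0,0,0,0],[0.02,0,0,0,0,0,0],[0.02,0,0,0,0,0,0]]'
```

```text
ee_pos: [538.2, -28.9, 203.1]
ft_force: [0.4, 0.2, -0.2]
grip_width: 69.7
ee_pos: [536.6, -28.5, 75.4]
ft_force: [-0.8, 0.2, -0.3]
grip_width: 69.6
t: 16.45
ee_pos: [538.4, -29.0, 77.5]
tcp_rot: [0.663, 0.748, 0.0, 0.0]
ft_force: [-0.9, 0.0, 2.1]
grip_width: 32.4
finger_force: 15.0
```

```bash
python3 -m pendant '[[0.02,0,0,-0.01,0,0,0],[0.02,0,0,-0.015,0,0,0],[0.02,0,0,-0.02,0,0,0],[0.02,0,0,-0.02,0,0,0],[0.02,0,0,-0.02,0,0,0]]'|grep -E "ee_|ft|wid"
python3 -m pendant '[[0.02,0,0,-0.02,0,0,0],[0.02,0,0,-0.015,0,0,0],[0.02,0,0,-0.008,0,0,0],[0.02,0,0,0,0,0,0]]'|grep -E "ee_|ft|wid"
python3 -m pendant '[[0.02,0.02,-0.002,0,0,0,0],[0.02,0.035,-0.004,0,0,0,0],[0.02,0.04,-0.005,0,0,0,0],[0.02,0.04,-0.005,0,0,0,0],[0.02,0.04,-0.005,0,0,0,0]]'|grep -E "ee_|ft|wid"
python3 -m pendant '[[0.02,0.04,-0.005,0,0,0,0],[0.02,0.04,-0.005,0,0,0,0],[0.02,0.035,-0.004,0,0,0,0],[0.02,0.025,-0.003,0,0,0,0],[0.02,0.012,-0.001,0,0,0,0]]'|grep -E "ee_|ft|wid"
python3 -m pendant '[[0.02,0,0,0,0,0,0],[0.02,0,0,0,0,0,0]]'|grep -E "ee_|ft|wid"
python3 - <<'E'
from h import *
import pickle
to(459.5,295.5)
d={n:camera(n) for n in("top","scene","wrist")};pickle.dump(d,open('p.pkl','wb'))
g=[cv2.resize(np.array(d["wrist"]["pixels"])[:,:,::-1],(400,250)),cv2.resize(np.array(d["top"]["pixels"])[200:300,140:300,::-1],(400,250)),cv2.resize(np.array(d["scene"]["pixels"])[60:185,320:520,::-1],(800,500))[:350]]
cv2.imwrite('pics/p.png',np.vstack([np.hstack(g[:2]),g[2]]))
E
```

```text
ee_pos: [538.3, -28.9, 163.8]
ft_force: [0.9, -1.0, -1.0]
grip_width: 32.0
ee_pos: [538.4, -28.9, 205.6]
ft_force: [-0.5, -1.1, -1.8]
grip_width: 32.1
ee_pos: [494.7, 144.6, 204.2]
ft_force: [-0.1, 1.1, -1.3]
grip_width: 32.4
ee_pos: [458.5, 292.7, 204.2]
ft_force: [0.8, 0.5, -0.4]
grip_width: 32.0
ee_pos: [460.3, 290.4, 204.9]
ft_force: [0.5, -0.0, -0.2]
grip_width: 32.3
t 19.07 tcp [460.3 290.4 204.9] yawx 96.85 zaxis [-0. -0. -1.] F [ 0.5 -0.  -0.2] w 32.3 15.0
tool shift mm [ 5.1 -0.2 -0. ]
```

View pics/p.png

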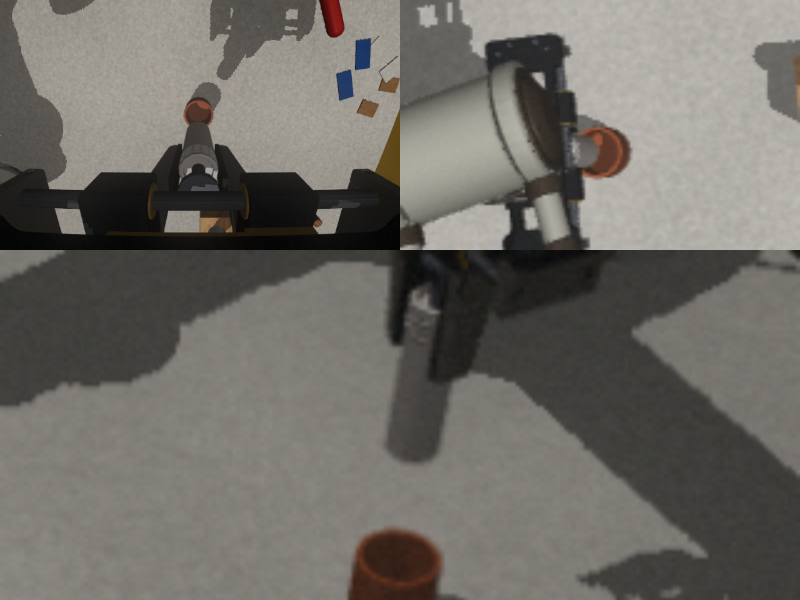

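The syringe is held upright above the pot. In the scene view its foot is at (423,109) and the pot rim at (419.5,137). In the wrist view the rim is at (317,179).

```bash
python3 - <<'E'
from h import *
import pickle
d=pickle.load(open('p.pkl','rb'));s,w,t=d['scene'],d['wrist'],d['top']
print('foot pred',proj(s,(460.3,290.4,139.4)),'top',proj(s,(460.3,290.4,190)))
for n,c in d.items():
    h=cv2.cvtColor(np.array(c["pixels"]),cv2.COLOR_RGB2HSV)
    m=(((h[...,0]<12)|(h[...,0]>175))&(h[...,1]>110)&(h[...,2]>40)).astype(np.uint8)
    k,l,st,ce=cv2.connectedComponentsWithStats(m)
    for i in range(1,k):
        if st[i,4]>120:print(n,st[i],ce[i].round(1))
print('rim pred');
for n,c in d.items():
    th=np.linspace(0,2*np.pi,60);P=np.array([proj(c,(459.5+27*np.cos(a),295.5+27*np.sin(a),52)) for a in th]);print(n,P.min(0).round(1),P.max(0).round(1))
E
```

```text
foot pred [421.6815239  109.39840166] top [424.8418933   91.94146128]
top [624 128  16  33 145] [632.9 146.1]
top [626 161  14  30 125] [634.4 172.8]
top [  92  163   69   45 1011] [124.  184.3]
top [441 203  21  21 330] [451.  213.2]
top [624 204  14  26 127] [629.6 218. ]
top [212 251  19  20 236] [222.4 260.5]
scene [407 130  23  29 521] [417.7 143.8]
scene [ 525  160   73   40 1076] [556.4 178.4]
scene [167 216  26  24 494] [179.4 227.6]
wrist [ 511    0   40   60 1700] [532.   27.6]
wrist [ 294  160   47   41 1201] [317.2 177.7]
rim pred
top [208.5 250.6] [229.2 271.4]
scene [407.5 129.4] [429.2 143.8]
wrist [291.8 160.6] [339.9 207.7]
```

```bash
python3 -m pendant '[[0.02,0.004,0,0.015,0,0,0],[0.02,0,0,0.025,0,0,0],[0.02,0,0,0.025,0,0,0],[0.02,0,0,0.012,0,0,0],[0.02,0,0,0,0,0,0]]'|grep -E "ee_|ft|wid"
python3 -m pendant '[[0.02,0,0,0.005,0,0,0],[0.02,0,0,0.005,0,0,0],[0.02,0,0,0.005,0,0,0],[0.02,0,0,0,0,0,0]]'|grep -E "ee_|ft|wid"
python3 - <<'E'
from h import *
to(460,294.3,71.5)
E
```

```text
ee_pos: [459.0, 294.7, 126.9]
ft_force: [0.6, -0.1, -1.7]
grip_width: 32.6
ee_pos: [459.4, 294.9, 112.7]
ft_force: [0.5, 0.0, -2.0]
grip_width: 32.2
t 20.35 tcp [459.4 294.9 112.7] yawx 96.89 zaxis [-0.001 -0.    -1.   ] F [ 0.5  0.  -2. ] w 32.2 15.0
tool shift mm [-0.7  0.5 41.2]
```

```bash
python3 -m pendant '[[0.02,0,0,0.01,0,0,0],[0.02,0,0,0.01,0,0,0],[0.02,0,0,0.01,0,0,0],[0.02,0,0,0.007,0,0,0],[0.02,0,0,0,0,0,0]]'|grep -E "ee_|ft|wid"
python3 -m pendant '[[0.02,0,0,0.002,0,0,0],[0.02,0,0,0,0,0,0]]'|grep -E "ee_|ft|wid"
```

```text
ee_pos: [459.2, 294.8, 75.2]
ft_force: [0.1, -0.0, -1.4]
grip_width: 32.0
ee_pos: [460.0, 295.1, 74.3]
ft_force: [-0.1, -0.7, -0.7]
grip_width: 32.2
```

```bash
python3 -m pendant '[[0.02,0,0,0.001,0,0,0],[0.02,0,0,0,0,0,0]]'|grep -E "ee_|ft|wid"
```

```text
ee_pos: [459.8, 295.1, 73.2]
ft_force: [1.2, -0.3, -1.0]
grip_width: 32.4
```

```bash
python3 -m pendant '[[0.02,0,0,0.001,0,0,0],[0.02,0,0,0,0,0,0]]'|grep -E "ee_|ft|wid"
```

```text
ee_pos: [459.7, 295.0, 72.0]
ft_force: [0.1, -0.5, -1.5]
grip_width: 32.0
```

```bash
python3 -m pendant '[[0.02,0,0,0.001,0,0,0],[0.02,0,0,0,0,0,0]]'|grep -E "ee_|ft|wid"
```

```text
ee_pos: [459.9, 295.1, 71.5]
ft_force: [-0.8, 0.2, 2.4]
grip_width: 32.6
```

```bash
python3 -m pendant '[[0.02,0,0,0.001,0,0,0],[0.02,0,0,0,0,0,0]]'|grep -E "ee_|ft|wid"
```

```text
ee_pos: [460.1, 295.3, 71.5]
ft_force: [-4.2, -1.6, 8.7]
grip_width: 32.0
```

The foot is on the pot floor. I'll ease off 1 mm, open and retreat upward.

```bash
python3 -m pendant '[[0.02,0,0,-0.001,0,0,0],[0.07,0,0,0,0,0,0],[0.07,0,0,0,0,0,0],[0.07,0,0,0,0,0,0],[0.07,0,0,0,0,0,0]]'|grep -E "ee_|ft|wid"
python3 -m pendant '[[0.07,0,0,0,0,0,0],[0.07,0,0,0,0,0,0],[0.07,0,0,0,0,0,0]]'|grep -E "ee_|ft|wid"
python3 -m pendant '[[0.07,0,0,-0.015,0,0,0],[0.07,0,0,-0.03,0,0,0],[0.07,0,0,-0.04,0,0,0],[0.07,0,0,-0.05,0,0,0],[0.07,0,0,-0.05,0,0,0]]'|grep -E "ee_|ft|wid"
python3 -m pendant '[[0.07,0,-0.04,0,0,0,0],[0.07,0,-0.05,0,0,0,0],[0.07,0,-0.04,0,0,0,0],[0.07,0,0,0,0,0,0],[0.07,0,0,0,0,0,0]]'
python3 - <<'E'
from h import *
d={n:camera(n) for n in("top","scene")};s=d["scene"]
for P in((460,295,6),(460,295,111),(460,295,143),(546,-102,124),(529,47,124)):print(proj(s,P).round(0),end=' ')
cv2.imwrite('pics/f.png',np.vstack([cv2.resize(np.array(s["pixels"])[80:240,160:460,::-1],(800,427)),cv2.resize(np.array(d["top"]["pixels"])[200:270,190:480,::-1],(700,169)).copy() if 0 else cv2.resize(np.array(d["top"]["pixels"])[205:270,190:498,::-1],(800,169))]))
E
```

```text
ee_pos: [459.7, 295.0, 71.0]
ft_force: [-0.1, 0.1, -0.1]
grip_width: 69.0
ee_pos: [459.7, 295.0, 71.1]
ft_force: [0.6, -0.3, 0.8]
grip_width: 70.3
ee_pos: [459.6, 295.0, 258.9]
ft_force: [1.1, 0.4, 0.1]
grip_width: 70.0
t: 24.48
ee_pos: [331.4, 279.6, 257.1]
tcp_rot: [0.663, 0.748, 0.001, 0.001]
ft_force: [1.1, -0.7, 0.6]
grip_width: 70.0
finger_force: 0.0
[416. 150.] [422. 118.] [424. 108.] [271. 178.] [335. 156.]
```

View pics/f.png

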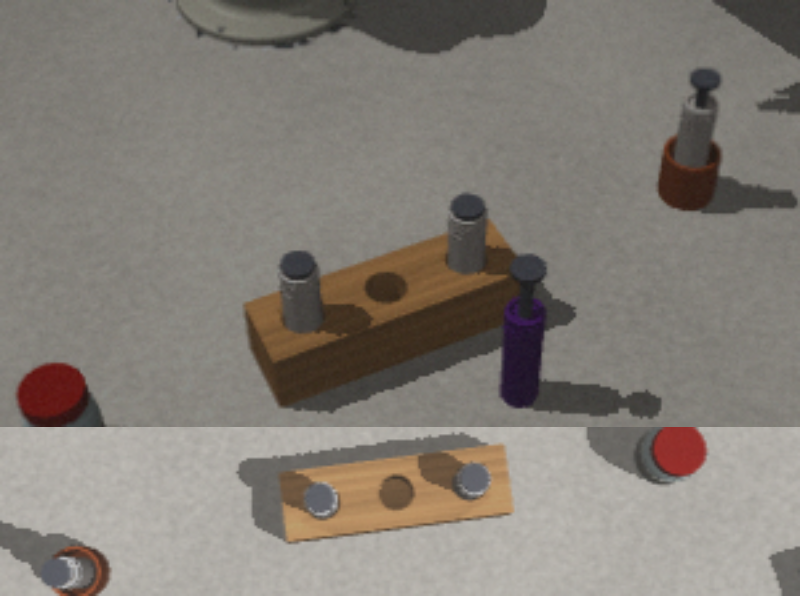

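In the final view, b stands upright in the pot with its plate at (424,109), against a prediction of (424,108) for the stopped height. A (272,179) and c (335,157) are in their holes with plungers down, and the jar and purple syringe haven't moved.

```bash
python3 -c "
from cell import sign_off
print(sign_off())"
```

```text
the job is handed in; nothing more can be done
None
```

Job handed in: syringes a and c were clear and stay in their holes with plungers fully home; b was blocked (stopped pushing at about 7 N, 20 mm travel) and now stands in the clay pot with its plunger where it stopped.

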